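Thread and close the cap of a sample jar

ROBOT

A 6-joint arm with a two-finger parallel gripper is mounted at the origin on the work surface; the furniture and walls round the work are solid. World frame = base frame: x ahead of the robot, y to its left, z up, the work surface at z = 0. Lengths are in m, angles in rad, forces in N, time in s.
With the tool pointing down it reaches from about 0.35 to 0.775 m from the base axis. Payload 7.3 kg.
Tool frame: the origin (TCP) lies at the very end of the fingers, on their centre line; the grasp point (between the pads) lies 19 mm behind it (robot.hold_point_z is the distance from the TCP to the grasp point, in m); y points along the fingers, z is the direction in which the jaws open and shut, and the axes are right-handed (so a half turn about y gives the same grasp; the last joint's range is limited). The gripper opens to 92 mm and grips with 3 to 60 N. Pads are 19 mm wide; open, the fingers measure 130 mm over their backs; the gripper's body (75 mm by 190 mm) begins 47 mm behind the grasp point.
Start: joints at [1.072, 0.342, 1.524, -0, 1.275, -0.146], TCP at [0.181, 0.493, 0.227] pointing down, gripper open.
Joint ranges: [-2.53, 2.53], [-0.77, 2.02], [0.04, 2.7], [-1, 4.14], [0.28, 2.66], [-3.11, 3.11]. Speed limits (rad/s): [2.57, 2.57, 3.14, 3.14, 3.14, 3.14].

INTERFACE

Orientations are given as [roll, pitch, yaw] about the fixed x, y, z axes, in that order (R = Rz(yaw) Ry(pitch) Rx(roll)).
In Python, from cell import robot gives the robot as it stands.
- The arm moves only by the shell command python3 -m crank 'ROWS' [OPENING] [FORCE]. ROWS is a JSON object of lists of equal length, an entry for each row: "xyz": the shift along the tool's x, y, z in cm, a list of three; "roll": the turn about the tool's y in degrees. A call has 1 to 20 rows; each row shifts and turns the commanded pose from where the row before left it, along the tool's axes as they then stand; what a row does not reach is not made up. A row lasts 1/10 s, in which the tool goes at most 50 mm and 8.59 degrees, less where a joint would pass 70% of its speed; a pose out of reach is approached as far as the arm can. A call is refused whole if a number of a shift passes 5 or a number of a turn 8.59, either way. A call with a gripper value outside its range is refused whole. OPENING is the gripper command: -1 is fully open, 1 is shut, values between are in proportion, set as the call begins (- or left out, the last holds). The fingers move at their own pace and stop on an object; FORCE is the grip in N (left out, the last holds). Time passes only in rows, so rows that do not move let the fingers close. It gives the time, the measured TCP pose, the force and the opening at its end, in the units of the state.
- robot.observe(): the state, without advancing time (a new reading comes with each control period).
- robot.read_camera(name): name is "side" or "top" or "wrist"; returns the picture (400x640x3 uint8, red, green, blue); there is no depth.
- robot.calibration(name): a dict with "intrinsics" (3x3 intrinsics, pixels), "pose" (4x4, takes a point from camera to world coordinates). Camera axes: x right, y down, z forward; pixel columns grow to the right and rows downward; lengths in m; the calibration is good to about 2 mm. The wrist camera is an equidistant fisheye: a pixel r from the principal point sees the ray r / f radians off the axis. A picture is of the moment at which its call begins: read the wrist's pose just before it. calibration takes no time and is no camera call; for the wrist camera it gives the pose at the moment of the call.
- robot.hand_in(): hands the job in, once; it reports no verdict.
The state is a dict: "time": time; "qpos": joint angles; "qvel": joint speeds; "joint_efforts": joint torques, N m; "tool_pos": TCP position; "tool_rot": TCP orientation; "contact_force": force on the tool from outside, world axes, zero at the start; "torque": the same for the moment, N m; "opening": finger opening in m.
Only numpy, scipy, OpenCV 4.12 (cv2) and the standard library are available. Lean on these libraries where they do the work, as an engineer would, in place of code of your own. Each camera call takes 0.05 s, during which the arm holds its last target.

TASK

The blue cap of one sample jar stands loose on top of the thread. Without lifting it off, turn it backwards (anticlockwise seen from above) until its white rib is over the green mark and it drops into the thread, then screw it down clockwise until it stops, fully home with the rib at the red mark, and let go. Leave the orange-capped jar alone.

Things in the scene. Friction and masses are not known exactly. Their poses are not given: they have to be found in the camera images.
- jar: White jar, 80 mm wide, in a dark 94 mm foot; cannot move. Origin: centre of its underside, z up on the thread axis. Shoulder at z = 66 mm, on it a 50 mm collar (the cap's seat) up to 78 mm, then a 42 mm threaded neck up to 99 mm. Green stripe on the shoulder towards the jar's +x: the thread begins there. Red stripe 65 degrees clockwise of it (seen from above): the cap is closed there.
- cap_center (a point): Centre, half-way up on the axis, of the loose blue round ribbed cap, 52 mm wide, 32 mm high, about 60 g; z up, x towards the white rib on its top. It starts standing on the thread, centre 108 mm above the table, rib 35 to 70 degrees clockwise of the green stripe. Grip it across its sides, in any direction; nothing stands within 12 mm below its lower edge there.
- cap_mark (a point): Outer end of the white rib, top edge of the blue cap, 26 mm from its axis; axes as cap_center. With the rib within 15 degrees of green the cap can drop 10 mm (centre to 98 mm); it cannot turn further back there. Then 65 degrees clockwise take it down 4 mm more, evenly between about 15 and 65 degrees (centre 94 mm), to a stop. Thread play: 2.5 mm in height, 1 mm sideways.
- other_jar: A second such jar, closed with an orange cap (top at z = 110 mm); fixed, not to be touched. Origin at the centre of its underside, z up.
There are look-alikes about, which are no part of the job. Of the things that look like the part that bears cap_center, the largest one is meant.

How it is judged:
On the way:
1. the blue cap is turned back to the green mark and has dropped into the thread (z of cap_center in the frame of jar below 0.101 m and x of cap_mark in the frame of jar above 0.02 m), for 0.1 s.
At the end, for the whole second after the job is handed in: The blue cap sits level on its jar, screwed down to within 2 mm of its seat, its rib within about 12 degrees of the red mark, and is released (z of cap_center in the frame of jar below 0.096 m and horizontal distance between cap_center and jar below 0.004 m and y of cap_mark in the frame of jar below -0.0205 m and x of cap_mark in the frame of jar above 0.003 m and angle between cap_center's own z axis and vertical below 0.1 rad); the robot touches nothing.
It fails at once if the blue cap is lifted more than 12 mm above where it stood at the start (z of cap_center in the frame of jar above 0.12 m).
It fails at once if the orange-capped jar is pushed or struck with more than 5 N (contact force between other_jar and anything else above 5 N).
It also fails if it takes over 35 s, if anything falls off the work surface, if the arm or the gripper's body presses on something with over 40 N, if the wrist force passes 120 N, or if a joint passes its speed limit or range.

## Working session

There is one attempt and no reset: what is moved stays moved. The work goes in short steps, Python scripts to look and compute and a shell command to move; the robot and the scene stay as the last step left them, time stands still between calls to the robot, and variables do not carry over. Pictures are saved under pics/ and viewed, and the job is handed in when it is done.

```bash
ls; mkdir -p pics
python3 - <<'E'
from cell import robot
import cv2
o=robot.observe(); print(o)
for n in("top","side","wrist"):
    c=robot.calibration(n); print(n,c["intrinsics"],c["pose"])
    cv2.imwrite(f"pics/{n}0.png",robot.read_camera(n)[:,:,::-1])
E
```

```text
pics
{'time': 0.0, 'qpos': array([ 1.07201666e+00,  3.42732986e-01,  1.52505478e+00,  3.99074371e-05,
        1.27536281e+00, -1.45991506e-01]), 'qvel': array([-1.16963723e-03, -2.42458503e-05,  1.49069290e-03,  4.40336424e-04,
       -3.62502226e-05, -1.38209236e-04]), 'joint_efforts': array([ 1.43745830e-03, -4.31231368e+01, -2.44228417e+01,  7.18742958e-02,
        5.57643129e-02, -1.11974286e-04]), 'tool_pos': array([0.1811598 , 0.49231444, 0.22602645]), 'tool_rot': array([-1.57233212e+00,  2.64389946e-04, -3.52800009e-01]), 'contact_force': array([-0.11870224, -0.40027929, -0.31030305]), 'torque': array([-0.03706618, -0.02268843,  0.01730028]), 'opening': 0.09155860141272568}
top [[509.32299002   0.         330.71974544]
 [  0.         509.32299002 197.74550742]
 [  0.           0.           1.        ]] [[-0.02879709 -0.97781161  0.20749742  0.36002003]
 [-0.99957846  0.02740271 -0.00959172  0.02992815]
 [ 0.0036929  -0.20768616 -0.97818854  0.95661013]
 [ 0.          0.          0.          1.        ]]
side [[465.25087723   0.         330.77070792]
 [  0.         465.25087723 193.96686518]
 [  0.           0.           1.        ]] [[ 0.99723199 -0.02460925  0.0701623   0.46029283]
 [-0.07247348 -0.5325477   0.84329149 -0.73146359]
 [ 0.016612   -0.84604216 -0.53285712  0.57329102]
 [ 0.          0.          0.          1.        ]]
wrist [[309.70691629   0.         323.31855251]
 [  0.         309.70691629 203.29830111]
 [  0.           0.           1.        ]] [[ 3.44876287e-01  8.96465605e-01  2.78226105e-01  1.04161227e-01]
 [ 9.38647703e-01 -3.29088661e-01 -1.03155914e-01  5.20312020e-01]
 [-9.14672392e-04  2.96732322e-01 -9.54960257e-01  3.84486323e-01]
 [ 0.00000000e+00  0.00000000e+00  0.00000000e+00  1.00000000e+00]]
```

View pics/top0.png

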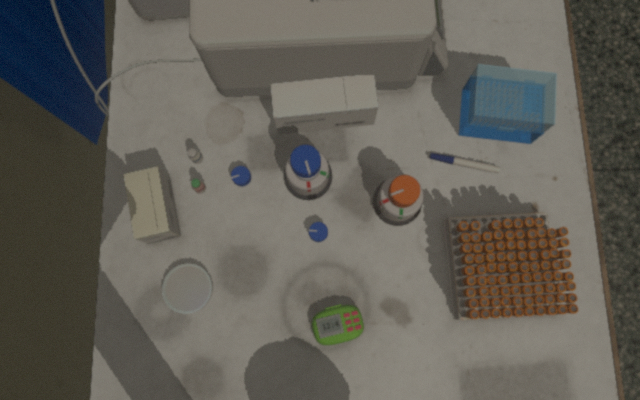

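View pics/side0.png

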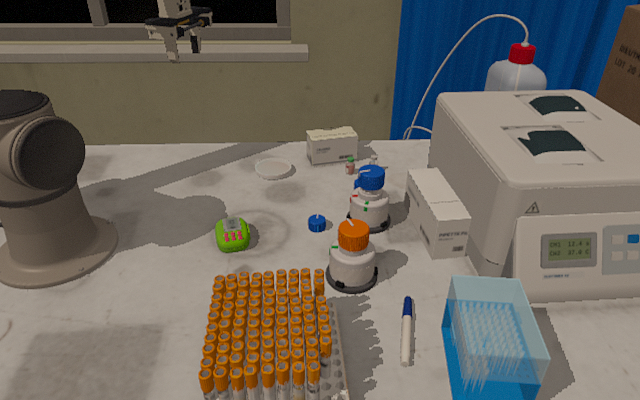

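View pics/wrist0.png

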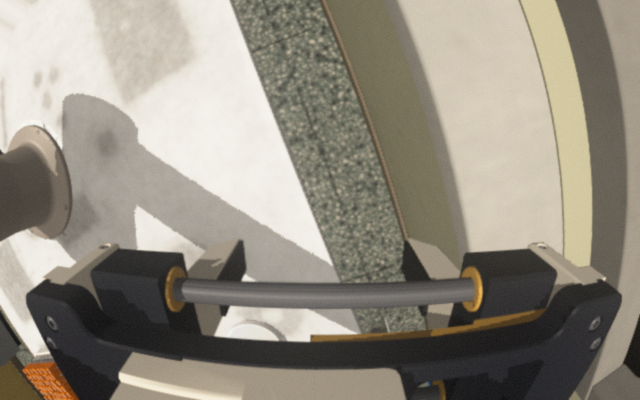

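Top view: blue things are the cap on a jar (305,160), small loose caps at (240,176) and (318,232), and the pen cap (440,157). The one on the jar is the largest and stands on a jar with green and red marks, so I choose it. The orange-capped jar is at (404,190). I'll check with a close crop.

```bash
cat > h.py <<'E'
import numpy as np,cv2
from cell import robot
def ray(n,uv,z):
    c=robot.calibration(n);K=np.array(c["intrinsics"]);P=np.array(c["pose"])
    d=P[:3,:3]@np.linalg.solve(K,[uv[0],uv[1],1]);o=P[:3,3]
    return o+d*(z-o[2])/d[2]
def proj(n,p):
    c=robot.calibration(n);K=np.array(c["intrinsics"]);P=np.array(c["pose"])
    q=K@(P[:3,:3].T@(np.array(p)-P[:3,3]));return q[:2]/q[2]
E
python3 - <<'E'
from h import *
im=cv2.imread("pics/top0.png")
cv2.imwrite("pics/topc.png",cv2.resize(im[125:235,270:440],None,fx=4.5,fy=4.5,interpolation=cv2.INTER_CUBIC))
im2=cv2.imread("pics/side0.png")
cv2.imwrite("pics/sidec.png",cv2.resize(im2[155:300,310:410],None,fx=4,fy=4,interpolation=cv2.INTER_CUBIC))
for (n,i) in (("top",im),("side",im2)):
    h=cv2.cvtColor(i,cv2.COLOR_BGR2HSV)
    for nm,lo,hi in (("blue",(105,120,60),(125,255,255)),("green",(45,90,40),(85,255,255)),("red",(0,150,80),(6,255,255)),("red2",(172,120,80),(180,255,255)),("orange",(6,150,80),(16,255,255))):
        m=cv2.inRange(h,lo,hi);k,l,s,c=cv2.connectedComponentsWithStats(m)
        for j in range(1,k):
            x,y=c[j]
            if s[j,4]>5 and (270<x<440 and 125<y<235 if n=="top" else 310<x<410 and 155<y<300): print(n,nm,s[j],c[j].round(1))
E
```

```text
top blue [291 145  29  31 604] [304.8 158.9]
top blue [310 223  17  18 205] [318.7 231.4]
top green [321 172   4   3   7] [322.7 172.7]
top green [400 210   2   4   7] [400.6 211.6]
top red [383 200   5   2   7] [385.1 200.6]
top orange [389 176  30  30 635] [404.9 190.1]
side blue [354 165  31  25 584] [370.6 177.7]
side blue [309 215  17  17 234] [316.7 223.2]
side green [348 157   6   5  27] [350.4 158.9]
side green [365 201   4   4  10] [366.4 202.3]
side green [364 207   3   4  10] [364.9 208.8]
side green [332 246   6   2  12] [334.5 246.5]
side red [353 195   5   2   9] [354.8 195.4]
side orange [338 218  32  34 836] [353.3 235.1]
side orange [314 269  10  32 143] [319.4 286. ]
side orange [314 275   6  10  23] [316.1 278.3]
```

View pics/topc.png

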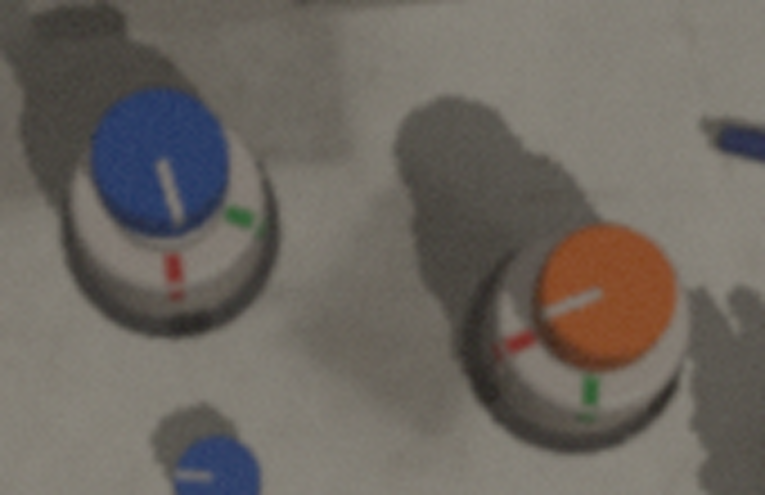

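View pics/sidec.png

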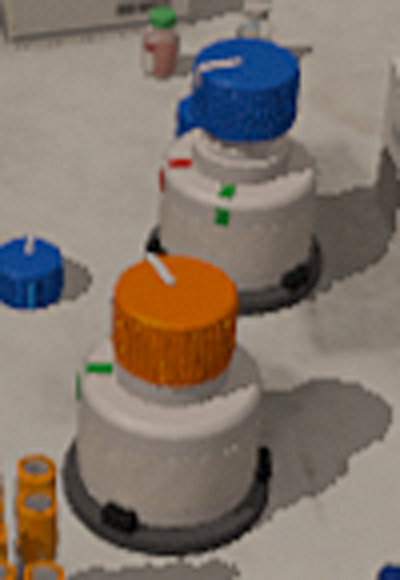

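Run:
```python
from h import *
f=lambda x,y:(270+(x+.5)/4.5-.5,125+(y+.5)/4.5-.5)
a=lambda v:np.degrees(np.arctan2(v[1],v[0])).round(1)
L=ray("top",f(91,158),.124);R=ray("top",f(229,158),.124);T=ray("top",f(160,88),.124)
c=(L+R)/2;print("L R T",L,R,T,np.linalg.norm(L-R),"c",c, T-c)
print("sphere side check", proj("side",[c[0],c[1],.124]),proj("side",[c[0],c[1],.108]))
i=ray("top",f(163,160),.125);o=ray("top",f(180,220),.125);print("rib",i,o,a(o-i),a(o-c),np.linalg.norm(o-c))
g=ray("top",f(240,217),.066);r=ray("top",f(175,268),.066);
print("green",g,a(g-c),np.linalg.norm(g-c),"red",r,a(r-c),np.linalg.norm((r-c)[:2]))
# side
F=lambda x,y:(310+(x+.5)/4-.5,155+(y+.5)/4-.5)
L=ray("side",F(193,75),.124);R=ray("side",F(299,75),.124);T=ray("side",F(246,40),.124)
print("side L R",L,R,np.linalg.norm(L-R),(L+R)/2,"T",T)
for p in((228,190),):
  g=ray("side",F(*p),.066);print("g side",g,a(g-c))
r=ray("side",F(180,163),.066);print("r side",r,a(r-c))
i=ray("side",F(198,68),.125);print("rib out side",i,a(i-c))
oc=ray("top",f(607,294),.110);print("orange",oc)
# jar foot ellipse: foot bottom extents crop x 62..280
L=ray("top",f(62,235),.005);R=ray("top",f(280,235),.005);print("foot",(L+R)/2,np.linalg.norm(L-R))
L=ray("top",f(170,336),.005);print("foot near",L)
```

```text
L R T [0.60454026 0.08924502 0.124     ] [0.60309724 0.03720943 0.124     ] [0.6314307  0.06272257 0.124     ] 0.05205559039542402 c [0.60381875 0.06322723 0.124     ] [ 0.02761195 -0.00050466  0.        ]
sphere side check [370.26751265 170.37953545] [369.77147905 177.38161519]
rib [0.60271206 0.06207498 0.125     ] [0.57919237 0.05614492 0.125     ] -165.8 -164.0 0.025644059723218076
green [0.59531519 0.03390929 0.066     ] -106.2 0.06554274643151937 red [0.57500028 0.06040091 0.066     ] -174.4 0.02895672873173019
side L R [0.57782838 0.05239967 0.124     ] [0.62976647 0.05014438 0.124     ] 0.05198704007960724 [0.60379742 0.05127203 0.124     ] T [0.60898306 0.0867384  0.124     ]
g side [0.59637997 0.03759636 0.066     ] -106.2
r side [0.57532575 0.06374504 0.066     ] 179.0
rib out side [0.58086681 0.05744335 0.125     ] -165.9
orange [ 0.54967869 -0.10456878  0.11      ]
foot [0.60429485 0.06390438 0.005     ] 0.09331314561503802
foot near [0.56013861 0.06519279 0.005     ]
```

Crops: the chosen cap is 52 mm wide in both views (as described), with its white rib at about -166°. Green is at about -109° and red at about -175°, so the cap needs roughly 57° anticlockwise. The centre is near (0.605, 0.0625). Next I check clearance to the white box and the machine behind it.

Run:
```python
from h import *
# box in side: top-front corner (468,218)?, bottom (441,257); machine
for uv in ((441,257),(468,257),(412,214)): print("side z0",uv,ray("side",uv,0).round(3))
for uv in ((275,125),(376,125),(225,95),(420,90)): print("top z0",uv,ray("top",uv,0).round(3))
for z in (.06,.08,.1,.12,.15): print(z,ray("top",(273,83),z).round(3),ray("top",(375,77),z).round(3),ray("side",(410,170),z).round(3),ray("side",(435,219),z).round(3))
for z in (.2,.25,.3):print(z,ray("top",(195,40),z).round(3),ray("side",(435,93),z).round(3))
o=robot.observe();p=o["tool_pos"]
y=o["tool_rot"][2];print(o["tool_rot"])
d=np.array([.605,.0625])-p[:2]
print("tool x,z cm",(np.array([[np.cos(y),np.sin(y)],[-np.sin(y),np.cos(y)]])@d*100))
```

```text
side z0 (441, 257) [ 0.73 -0.06  0.  ]
side z0 (468, 257) [ 0.782 -0.063  0.   ]
side z0 (412, 214) [0.706 0.086 0.   ]
top z0 (275, 125) [0.713 0.127 0.   ]
top z0 (376, 125) [ 0.708 -0.073  0.   ]
top z0 (225, 95) [0.779 0.226 0.   ]
top z0 (420, 90) [ 0.779 -0.165  0.   ]
0.06 [0.775 0.124 0.06 ] [ 0.782 -0.07   0.06 ] [0.715 0.174 0.06 ] [ 0.721 -0.018  0.06 ]
0.08 [0.766 0.122 0.08 ] [ 0.772 -0.067  0.08 ] [0.705 0.139 0.08 ] [ 0.711 -0.046  0.08 ]
0.1 [0.756 0.12  0.1  ] [ 0.763 -0.065  0.1  ] [0.695 0.104 0.1  ] [ 0.701 -0.074  0.1  ]
0.12 [0.747 0.117 0.12 ] [ 0.754 -0.063  0.12 ] [0.685 0.068 0.12 ] [ 0.691 -0.102  0.12 ]
0.15 [0.733 0.114 0.15 ] [ 0.739 -0.06   0.15 ] [0.67  0.015 0.15 ] [ 0.676 -0.143  0.15 ]
0.2 [0.788 0.235 0.2  ] [0.783 0.287 0.2  ]
0.25 [0.76  0.222 0.25 ] [0.74 0.15 0.25]
0.3 [0.732 0.208 0.3  ] [0.697 0.014 0.3  ]
[-1.57189404e+00  1.81801663e-04 -3.52841416e-01]
tool x,z cm [ 54.62098307 -25.69878713]
```

```bash
python3 -m crank '{"xyz":[[2.7,0,-1.28],[2.7,0,-1.28],[2.7,0,-1.28],[2.7,0,-1.28],[2.7,0,-1.28],[2.7,0,-1.28],[2.7,0,-1.28],[2.7,0,-1.28],[2.7,0,-1.28],[2.7,0,-1.28],[2.7,0,-1.28],[2.7,0,-1.28],[2.7,0,-1.28],[2.7,0,-1.28],[2.7,0,-1.28],[2.7,0,-1.28],[2.7,0,-1.28],[2.7,0,-1.28],[2.7,0,-1.28],[2.7,0,-1.28]],"roll":[0,0,0,0,0,0,0,0,0,0,0,0,0,0,0,0,0,0,0,0]}' -1
python3 - <<'E'
from h import *
print(robot.calibration("wrist")["pose"])
cv2.imwrite("pics/w1.png",robot.read_camera("wrist")[:,:,::-1])
o=robot.observe();print(o["qpos"],o["tool_pos"],o["time"])
E
```

```text
time: 2.15
tool_pos: [0.6003, 0.0649, 0.2263]
tool_rot: [-1.571, 0.001, -0.353]
contact_force: [-0.3, 0.1, -0.4]
opening: 0.0919
[[ 3.44965819e-01  8.96457191e-01  2.78142210e-01  5.23231228e-01]
 [ 9.38615191e-01 -3.29574876e-01 -1.01891726e-01  9.26443530e-02]
 [ 3.27113560e-04  2.96217666e-01 -9.55120405e-01  3.84739817e-01]
 [ 0.00000000e+00  0.00000000e+00  0.00000000e+00  1.00000000e+00]]
[-0.02402594  0.49267073  1.2888969  -0.00198338  1.35862197 -1.23902364] [0.6029872  0.06131503 0.2259303 ] 2.2
```

View pics/w1.png

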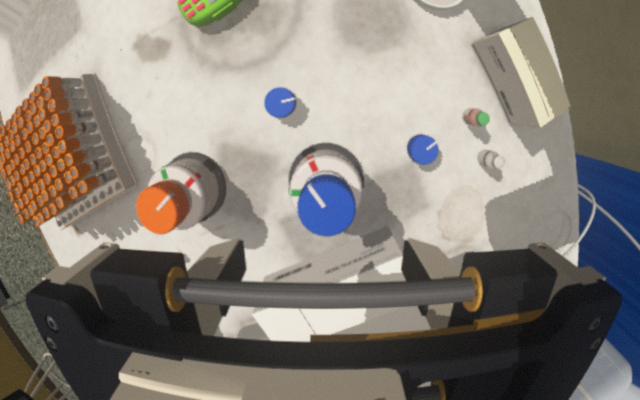

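The wrist view shows the blue cap at (326,206) with its rib pointing to about (310,184), green mark at (296,192) and red mark at (312,163). I'll take a fresh picture now that the arm has settled and measure from that.

```bash
cat >> h.py <<'E'
def wray(uv,z,c):
    K=np.array(c["intrinsics"]);P=np.array(c["pose"])
    x=(uv[0]-K[0,2])/K[0,0];y=(uv[1]-K[1,2])/K[1,1];r=np.hypot(x,y)
    s=np.sin(r)/r if r>1e-9 else 1
    d=P[:3,:3]@np.array([x*s,y*s,np.cos(r)]);o=P[:3,3]
    return o+d*(z-o[2])/d[2]
ang=lambda v:float(np.degrees(np.arctan2(v[1],v[0])).round(1))
E
python3 - <<'E'
from h import *
c=robot.calibration("wrist");im=robot.read_camera("wrist")[:,:,::-1].copy()
cv2.imwrite("pics/w2.png",im)
cv2.imwrite("pics/w2c.png",cv2.resize(im[140:250,270:380],None,fx=5,fy=5,interpolation=cv2.INTER_CUBIC))
o=robot.observe();print(c["pose"][:3,3],o["tool_pos"],o["time"])
h=cv2.cvtColor(im,cv2.COLOR_BGR2HSV)
def comps(nm,lo,hi,x0,x1,y0,y1,z):
    m=cv2.inRange(h,lo,hi);k,l,s,cc=cv2.connectedComponentsWithStats(m)
    for j in range(1,k):
        x,y=cc[j]
        if s[j,4]>8 and x0<x<x1 and y0<y<y1: print(nm,s[j],cc[j].round(1),wray(cc[j],z,c).round(4))
comps("blue",(105,120,60),(125,255,255),270,380,140,250,.124)
comps("green",(45,90,40),(85,255,255),270,380,140,250,.066)
comps("red",(0,120,80),(6,255,255),270,380,140,250,.066)
comps("red",(172,120,80),(180,255,255),270,380,140,250,.066)
E
```

```text
[0.52570408 0.08957443 0.38410504] [0.60140529 0.06303271 0.22570964] 2.25
blue [ 301  171   57   61 2488] [329.6 202.7] [0.6034 0.0664 0.124 ]
green [294 187   9   5  40] [298.1 188.8] [0.5946 0.0351 0.066 ]
red [312 157   8  11  55] [315.5 162.3] [0.5742 0.0626 0.066 ]
```

View pics/w2c.png

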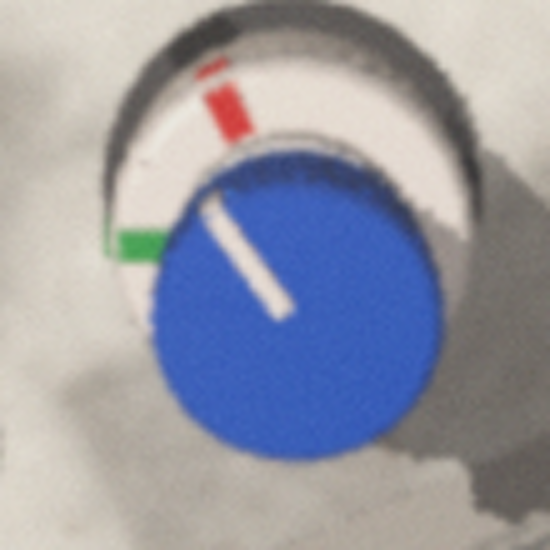

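Run:
```python
from h import *
c=robot.calibration("wrist")
f=lambda x,y:(270+(x+.5)/5-.5,140+(y+.5)/5-.5)
w=lambda x,y,z:wray(f(x,y),z,c)
L=w(155,318,.124);R=w(442,318,.124);B=w(298,460,.124);print(L,R,B,np.linalg.norm(L-R))
m=(L+R)/2; u=B-m; ce=B-.026*u/np.linalg.norm(u);print("mid",m,"centre",ce)
i=w(285,312,.125);o=w(206,195,.125);print("rib",i,o,ang(o-i),ang(o-ce),np.linalg.norm((o-ce)[:2]))
c0=np.array([.6045,.0635,0])
for n,p in(("green",(142,246)),("red",(228,112))):
  q=w(*p,.066);print(n,q,ang(q-ce),ang(q-c0))
a=w(222,85,.066);b=w(240,138,.066);print("red dir",ang(a-b))
a=w(118,246,.066);b=w(165,246,.066);print("green dir",ang(a-b))
L=w(105,240,.005);R=w(485,240,.005);print("foot",L,R,np.linalg.norm(L-R))
o=robot.observe();p=o["tool_pos"];y=o["tool_rot"][2];print(p,o["tool_rot"],o["time"])
d=np.array([.6045,.0635])-p[:2]
print("tool x,z cm",(np.array([[np.cos(y),np.sin(y)],[-np.sin(y),np.cos(y)]])@d*100))
```

```text
[0.59314892 0.04420943 0.124     ] [0.61075697 0.09168315 0.124     ] [0.62727707 0.05858706 0.124     ] 0.050633952759492895
mid [0.60195295 0.06794629 0.124     ] centre [0.60288931 0.06760023 0.124     ]
rib [0.59978492 0.06615539 0.125     ] [0.57538757 0.06070233 0.125     ] -167.4 -165.9 0.02835360282739941
green [0.59260841 0.03702019 0.066     ] -108.6 -114.2
red [0.57204814 0.06436518 0.066     ] -174.0 178.5
red dir 177.8
green dir -110.5
foot [0.6009281  0.01838176 0.005     ] [0.63442988 0.10886632 0.005     ] 0.09648743855861412
[0.60140529 0.06303271 0.22570964] [-1.57161304e+00 -1.76556525e-04 -3.55962003e-01] 2.25
tool x,z cm [0.27378622 0.15164806]
```

```bash
python3 -m crank '{"xyz":[[0.3,1,0.1],[0,2,0],[0,2,0],[0,2,0],[0,1.5,0],[0,0,0],[0,0,0]],"roll":[0,0,0,0,0,0,0]}'
python3 - <<'E'
from h import *
P=[]
for n in ("wrist","side","top","wrist"):
    P.append(robot.observe()["tool_pos"])
    im=robot.read_camera(n)[:,:,::-1]; cv2.imwrite(f"pics/{n}3.png",im)
print(np.array(P).round(4),np.mean(P,0))
w=cv2.imread("pics/wrist3.png");s=cv2.imread("pics/side3.png")[60:260,270:470]
cv2.imwrite("pics/c3.png",np.hstack([cv2.resize(s,None,fx=2,fy=2),w[:,120:520]]))
E
```

```text
time: 2.95
tool_pos: [0.6024, 0.0666, 0.1417]
tool_rot: [-1.571, 0.001, -0.352]
contact_force: [-0.3, 0.2, 0.6]
opening: 0.0916
[[0.6024 0.0666 0.1417]
 [0.6029 0.0664 0.1424]
 [0.6031 0.0662 0.1427]
 [0.6032 0.0661 0.1428]] [0.60291502 0.06635007 0.14237588]
```

View pics/c3.png

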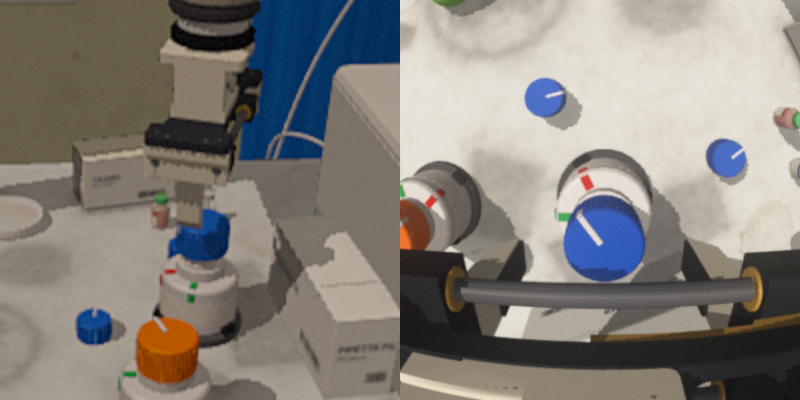

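View pics/top3.png

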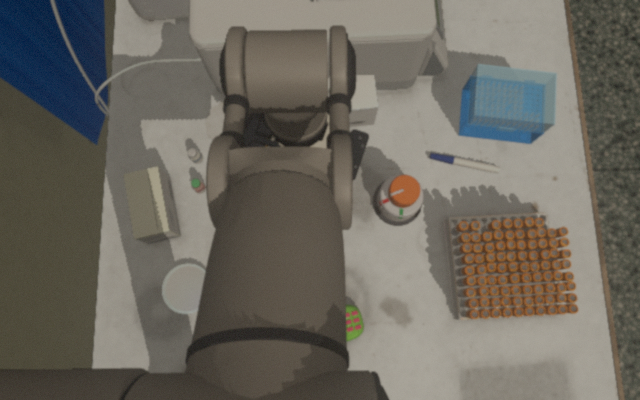

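The side view shows the open gripper above the blue cap. The wrist view shows the cap midway between the fingers, centre near (324,237). I'll work out the remaining offset in the tool frame.

Run:
```python
from h import *
im=cv2.imread("pics/wrist3.png");h=cv2.cvtColor(im,cv2.COLOR_BGR2HSV)
m=cv2.inRange(h,(105,120,60),(125,255,255));k,l,s,cc=cv2.connectedComponentsWithStats(m)
for j in range(1,k):
    if s[j,4]>1000: print(s[j],cc[j]); b=s[j]
c=robot.calibration("wrist");o=robot.observe();p=o["tool_pos"];y=o["tool_rot"][2]
M=np.array([[np.cos(y),np.sin(y)],[-np.sin(y),np.cos(y)]])
# widest row of mask
j=np.argmax(s[1:,4])+1
rows=[(r,np.flatnonzero(l[r]==j)) for r in range(b[1],b[1]+b[3])]
rows=[(r,x[0],x[-1]) for r,x in rows if len(x)]
r,x0,x1=max(rows,key=lambda t:t[2]-t[1]);print(r,x0,x1)
for rr,a,b2 in rows[10::6]: print(rr,[ (M@(wray((q,rr),.124,c)[:2]-p[:2])*1000).round(1) for q in (a,b2+1)])
bot=rows[-1];q=wray(((bot[1]+bot[2])/2,bot[0]+.5),.124,c);print("bottom edge tool mm",M@(q[:2]-p[:2])*1000)
print("target rel", M@(np.array([.6045,.0635])-p[:2])*1000)
```

```text
[ 246   79   37   37 1017] [263.10521141  97.30875123]
[ 612  163   28   62 1136] [627.19806338 188.85651408]
[ 284  197   81   84 4944] [324.73786408 240.18932039]
[ 606  225   34  147 3079] [627.19454368 300.76583306]
238 284 364
235 [array([ -6.2, -24.4]), array([-6.2, 25. ])]
241 [array([ -2.1, -25.2]), array([-2. , 25.8])]
247 [array([  2.1, -25.4]), array([ 2.2, 26. ])]
253 [array([  6.4, -24.9]), array([ 6.4, 25.6])]
259 [array([ 10.7, -23.2]), array([10.7, 23.9])]
265 [array([ 15.1, -20.8]), array([15.1, 21.5])]
271 [array([ 19.6, -17. ]), array([19.6, 18.4])]
277 [array([ 24.1, -10.6]), array([24.1, 11.3])]
bottom edge tool mm [26.82865237  0.02832939]
target rel [ 2.03721172 -1.91435157]
```

```bash
python3 -m crank '{"xyz":[[0.15,1,-0.05],[0,1.5,0],[0,1.5,0],[0,1.1,0],[0,0,0],[0,0,0],[0,0,0]],"roll":[0,0,0,0,0,0,0]}' -1; python3 -m crank '{"xyz":[[0,0,0],[0,0,0],[0,0,0],[0,0,0],[0,0,0],[0,0,0],[0,0,0],[0,0,0]],"roll":[0,0,0,0,0,0,0,0]}' 1 12
python3 - <<'E'
from h import *
o=robot.observe();print(o["contact_force"],o["torque"],o["tool_pos"],o["opening"])
E
```

```text
time: 3.85
tool_pos: [0.6046, 0.0648, 0.0915]
tool_rot: [-1.57, -0.001, -0.353]
contact_force: [0.3, 0.1, 0.6]
opening: 0.0915
time: 4.65
tool_pos: [0.6042, 0.065, 0.0908]
tool_rot: [-1.57, -0.0, -0.353]
contact_force: [0.6, 2.4, -0.2]
opening: 0.052
[ 0.57391925  2.4363667  -0.21893062] [ 0.2290391  -0.12911791  0.02543369] [0.60419441 0.06501022 0.09077618] 0.05198821607208489
```

Gripped at 52 mm opening with little side force. Next I turn it back.

```bash
python3 -m crank '{"xyz":[[0,0,0],[0,0,0],[0,0,0],[0,0,0],[0,0,0],[0,0,0],[0,0,0],[0,0,0],[0,0,0],[0,0,0]],"roll":[-7,-7,-7,-7,-7,-7,-7,-7,0,0]}' 1 20
python3 - <<'E'
from h import *
o=robot.observe();print(o["contact_force"],o["torque"],o["tool_pos"],o["tool_rot"],o["opening"])
im=robot.read_camera("wrist")[:,:,::-1]; cv2.imwrite("pics/w5.png",im)
im=robot.read_camera("side")[:,:,::-1]; cv2.imwrite("pics/s5.png",cv2.resize(im[120:240,310:430],None,fx=5,fy=5,interpolation=cv2.INTER_CUBIC))
E
```

```text
time: 5.65
tool_pos: [0.604, 0.0647, 0.0906]
tool_rot: [-1.571, 0.0, 0.621]
contact_force: [0.7, -0.3, -1.0]
opening: 0.0521
[ 0.73739457 -0.27052758 -1.03962789] [ 0.06862611 -0.00376564  0.02264356] [0.60397799 0.06467241 0.09057114] [-1.57066733e+00  2.56802106e-04  6.21298129e-01] 0.05213481157872244
```

View pics/w5.png

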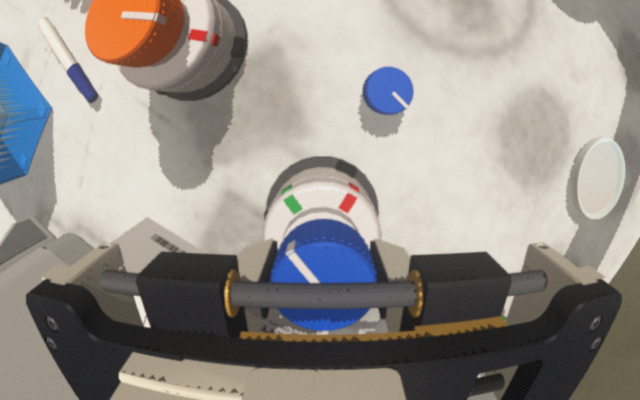

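View pics/s5.png

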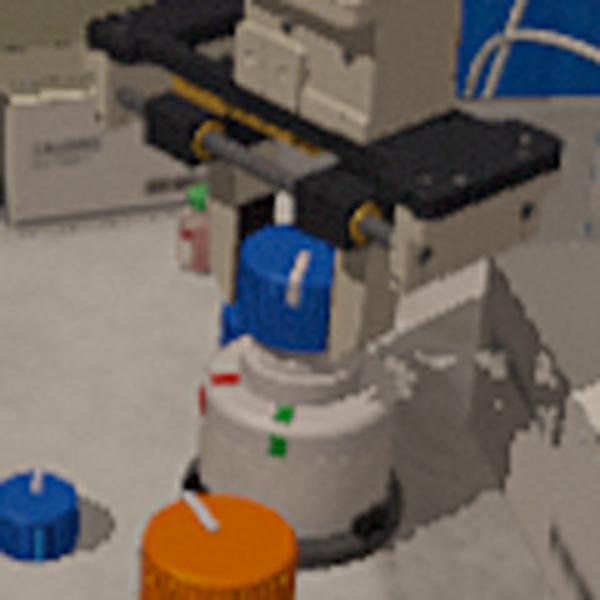

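The wrist and side views show the rib turned with the gripper, close to the green stripe. In the side crop the rib end is at (293,300) and green at (285,412). I'll check the angle.

Run:
```python
from h import *
c=robot.calibration("wrist")
a=wray((291,245),.125,c);b=wray((319,283),.125,c);print("wrist rib",a,b,ang(a-b))
g=wray((292,204),.066,c);r=wray((347,203),.066,c);print(g,r)
ce=np.array([.6042,.0643,0]);print(ang(g-ce),ang(r-ce),ang(a-ce))
g1=wray((288,196),.066,c);g2=wray((297,211),.066,c);print("green dir",ang(g1-g2))
F=lambda x,y:(310+(x+.5)/5-.5,120+(y+.5)/5-.5)
a=ray("side",F(293,300),.124);b=ray("side",F(304,255),.124);print("side rib",a,b,ang(a-b),ang(a-ce))
g=ray("side",F(285,413),.066);print(g,ang(g-ce))
```

```text
wrist rib [0.59233869 0.03983683 0.125     ] [0.60116648 0.06128353 0.125     ] -112.4
[0.59494097 0.03537494 0.066     ] [0.57450294 0.06272463 0.066     ]
-107.8 -177.0 -115.9
green dir -115.6
side rib [0.59466295 0.02765009 0.124     ] [0.60395268 0.06233247 0.124     ] -105.0 -104.6
[0.59629237 0.03732713 0.066     ] -106.3
```

Rib and green agree within a few degrees. Now I lower it.

```bash
python3 -m crank '{"xyz":[[0,0.2,0],[0,0.2,0],[0,0.2,0],[0,0.2,0],[0,0,0]],"roll":[0,0,0,0,0]}' 1 20;python3 -m crank '{"xyz":[[0,0.1,0],[0,0.1,0],[0,0,0],[0,0,0]],"roll":[0,0,0,0]}'
python3 - <<'E'
from h import *
o=robot.observe();print(o["contact_force"],o["torque"],o["tool_pos"],o["tool_rot"],o["opening"])
im=robot.read_camera("side")[:,:,::-1]; cv2.imwrite("pics/s6.png",cv2.resize(im[120:240,310:430],None,fx=5,fy=5,interpolation=cv2.INTER_CUBIC))
E
```

```text
time: 6.25
tool_pos: [0.6041, 0.0647, 0.0824]
tool_rot: [-1.571, 0.0, 0.624]
contact_force: [1.2, -0.2, -1.4]
opening: 0.0522
time: 6.65
tool_pos: [0.6042, 0.0647, 0.0808]
tool_rot: [-1.571, -0.0, 0.625]
contact_force: [0.2, -1.8, -0.8]
opening: 0.0521
[ 0.22053185 -1.82789165 -0.79242486] [-0.18236685 -0.12810203  0.01612054] [0.6041561  0.06473656 0.08079532] [-1.57094741e+00 -2.27860308e-04  6.24561683e-01] 0.052103001549962336
```

View pics/s6.png

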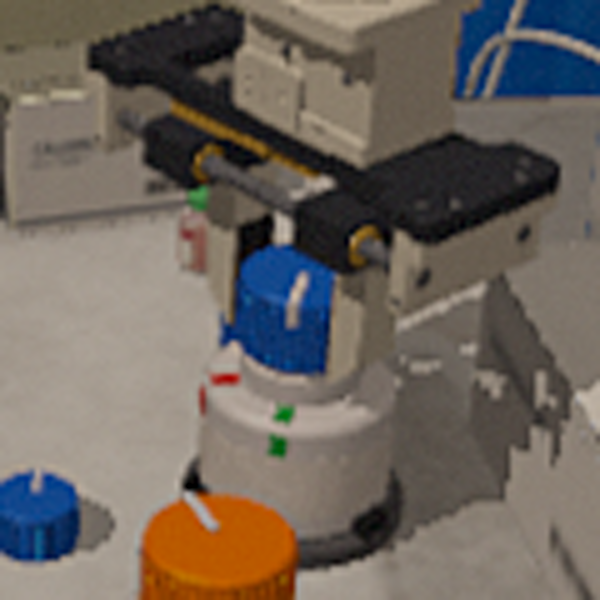

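The cap dropped 10 mm with no resistance and the rib is over green. Now I screw it clockwise with a matching descent.

```bash
python3 -m crank '{"xyz":[[0,0.03,0],[0,0,0],[0,0.05,0],[0,0.06,0],[0,0.06,0],[0,0.06,0],[0,0.06,0],[0,0,0]],"roll":[7,7,7,7,7,7,7,0]}' 1 25;python3 -m crank '{"xyz":[[0,0.06,0],[0,0.05,0],[0,0,0],[0,0,0]],"roll":[7,6,0,0]}'
python3 - <<'E'
from h import *
o=robot.observe();print(o["contact_force"],o["torque"],o["tool_pos"],o["tool_rot"],o["opening"])
im=robot.read_camera("wrist")[:,:,::-1]; cv2.imwrite("pics/w7.png",im)
im=robot.read_camera("side")[:,:,::-1]; cv2.imwrite("pics/s7.png",cv2.resize(im[120:240,310:430],None,fx=5,fy=5,interpolation=cv2.INTER_CUBIC))
E
```

```text
time: 7.5
tool_pos: [0.6042, 0.0651, 0.0779]
tool_rot: [-1.57, -0.0, -0.232]
contact_force: [-0.1, 0.4, 2.0]
opening: 0.0522
time: 7.9
tool_pos: [0.6043, 0.0653, 0.0768]
tool_rot: [-1.57, -0.0, -0.453]
contact_force: [0.0, 2.5, 4.4]
opening: 0.052
[0.02142111 2.48546316 4.3596809 ] [ 0.45735619  0.09017655 -0.07174307] [0.60431554 0.06527844 0.07684069] [-1.56979420e+00 -4.60805280e-04 -4.52824363e-01] 0.0519932804601072
```

View pics/w7.png

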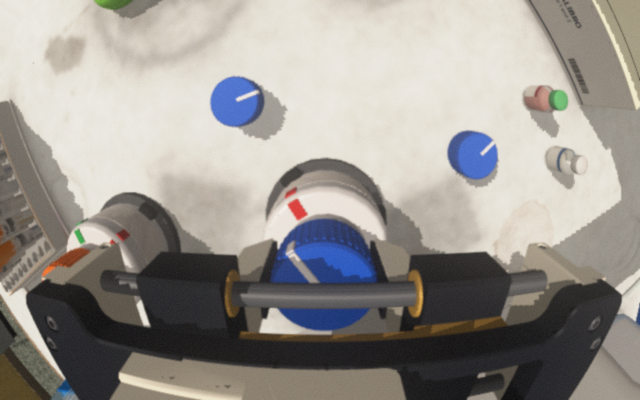

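View pics/s7.png

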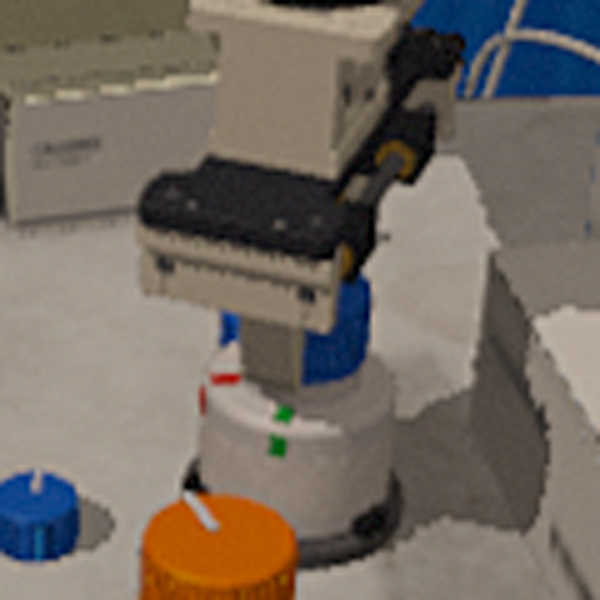

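```bash
python3 -m crank '{"xyz":[[0,0.03,0],[0,0,0],[0,0,0],[0,0,0],[0,0,0]],"roll":[3,2,0,0,0]}' 1 25
python3 - <<'E'
from h import *
o=robot.observe();print(o["contact_force"],o["torque"],o["tool_pos"],o["tool_rot"],o["opening"])
c=robot.calibration("wrist");im=robot.read_camera("wrist")[:,:,::-1]; cv2.imwrite("pics/w8.png",cv2.resize(im[150:350,220:430],None,fx=3,fy=3,interpolation=cv2.INTER_CUBIC))
E
```

```text
time: 8.5
tool_pos: [0.6045, 0.0657, 0.0768]
tool_rot: [-1.569, -0.001, -0.541]
contact_force: [0.5, 5.0, 5.5]
opening: 0.0523
[0.52482149 5.03530347 5.53121053] [ 0.7004845  -0.04035001  0.3913298 ] [0.60453029 0.06567208 0.07679626] [-1.56924450e+00 -8.26814296e-04 -5.41147397e-01] 0.05227496747223546
```

View pics/w8.png

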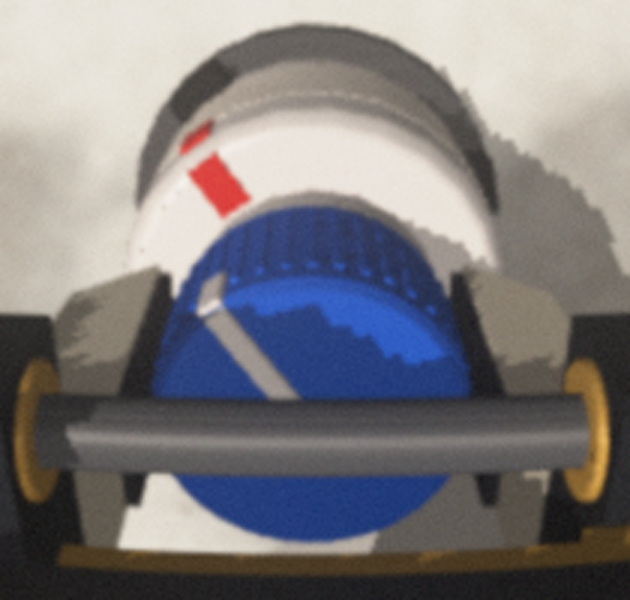

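The torque about z rose to 0.39 N m while seating, so the stop is reached and the rib lines up with the red stripe. I release and back off upward.

```bash
python3 -m crank '{"xyz":[[0,0,0],[0,0,0],[0,0,0],[0,0,0],[0,0,0],[0,0,0],[0,0,0]],"roll":[0,0,0,0,0,0,0]}' -1; python3 -m crank '{"xyz":[[0,-1,0],[0,-2,0],[0,-3,0],[0,-3,0],[0,-3,0],[0,-2,0],[-3,0,0],[-4,0,0],[-4,0,0],[-4,0,0],[-4,0,0],[-4,0,0],[-4,0,0],[-3,0,0],[0,0,0],[0,0,0],[0,0,0]],"roll":[0,0,0,0,0,0,0,0,0,0,0,0,0,0,0,0,0]}'
python3 - <<'E'
from h import *
im=robot.read_camera("top")[:,:,::-1]; cv2.imwrite("pics/t9.png",cv2.resize(im[110:240,240:400],None,fx=4,fy=4,interpolation=cv2.INTER_CUBIC))
im=robot.read_camera("side")[:,:,::-1]; cv2.imwrite("pics/s9.png",cv2.resize(im[120:240,310:430],None,fx=5,fy=5,interpolation=cv2.INTER_CUBIC))
im=robot.read_camera("wrist")[:,:,::-1]; cv2.imwrite("pics/w9.png",im)
o=robot.observe();print(o["contact_force"],o["tool_pos"],o["opening"],o["time"])
E
```

```text
time: 9.25
tool_pos: [0.6041, 0.0647, 0.0761]
tool_rot: [-1.571, 0.0, -0.545]
contact_force: [-0.0, -0.2, -0.4]
opening: 0.0914
time: 10.95
tool_pos: [0.3485, 0.22, 0.2166]
tool_rot: [-1.57, -0.001, -0.545]
contact_force: [-0.1, -0.6, -0.7]
opening: 0.0921
[ 0.13836471  0.54363357 -0.11245077] [0.348282   0.21979801 0.21608712] 0.09194869047040159 11.1
```

View pics/t9.png

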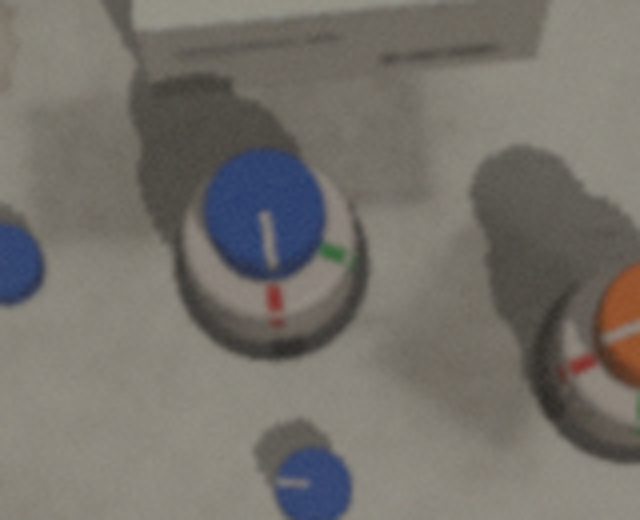

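View pics/s9.png

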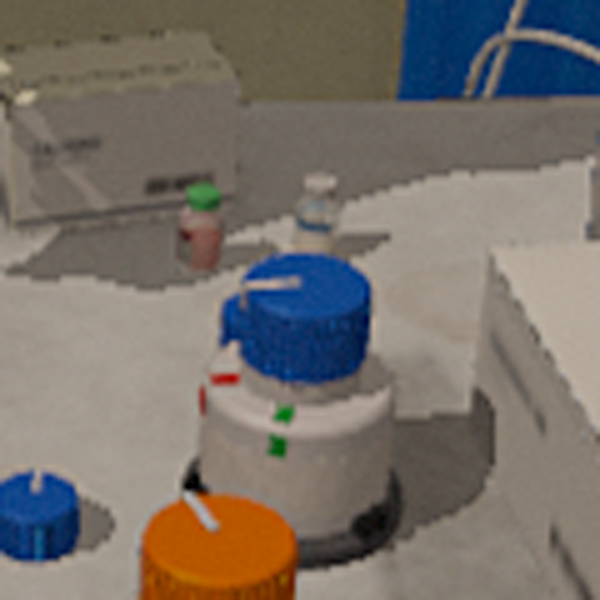

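The top crop shows the rib pointing at the red mark at (275,300), and the side crop shows the cap low on its jar. I'll measure the angle and height.

Run:
```python
from h import *
ft=lambda x,y:(240+(x+.5)/4-.5,110+(y+.5)/4-.5)
fs=lambda x,y:(310+(x+.5)/5-.5,120+(y+.5)/5-.5)
z=.110
i=ray("top",ft(265,212),z);o=ray("top",ft(271,267),z);L=ray("top",ft(204,213),z);R=ray("top",ft(326,213),z)
ce=(L+R)/2;print("top rib",ang(o-i),ang(o-ce),ce,np.linalg.norm(L-R),np.linalg.norm(o-ce))
i=ray("side",fs(298,282),z);o=ray("side",fs(245,287),z);print("side rib",ang(o-i),ang(o-ce))
g=ray("top",ft(333,253),.066);r=ray("top",ft(275,302),.066);print(ang(g-[.6047,.064,0]),ang(r-[.6047,.064,0]))
# cap height: top far edge in side at crop y; before/after compare
for zz in (.124,.114,.110,.106): # far rim & near bottom
    a=np.linspace(0,2*np.pi,361)
    P=np.array([proj("side",[.6047+.026*np.cos(t),.064+.026*np.sin(t),zz]) for t in a])
    B=np.array([proj("side",[.6047+.026*np.cos(t),.064+.026*np.sin(t),zz-.032]) for t in a])
    print(zz,"pred crop top y",((P[:,1].min()+.5-120)*5).round(1),"bottom y",((B[:,1].max()+.5-120)*5).round(1))
im=cv2.imread("pics/s9.png");h=cv2.cvtColor(im,cv2.COLOR_BGR2HSV);m=cv2.inRange(h,(105,120,60),(125,255,255))
k,l,s,c=cv2.connectedComponentsWithStats(m);print(s[l[330,305]])
y0=cv2.imread("pics/side0.png");y0=cv2.resize(y0[120:240,310:430],None,fx=5,fy=5,interpolation=cv2.INTER_CUBIC);h=cv2.cvtColor(y0,cv2.COLOR_BGR2HSV);m=cv2.inRange(h,(105,120,60),(125,255,255))
k,l,s,c=cv2.connectedComponentsWithStats(m);print("start",s[l[280,305]])
```

```text
top rib -175.1 -175.0 [0.60223884 0.06267048 0.11      ] 0.052573593748904704 0.02416850764820511
side rib -172.1 -179.0
-107.5 -173.9
0.124 pred crop top y 222.0 bottom y 356.8
0.114 pred crop top y 243.6 bottom y 378.2
0.11 pred crop top y 252.1 bottom y 386.8
0.106 pred crop top y 260.7 bottom y 395.2
[  222   254   148   129 14379]
start [  221   222   153   130 14690]
```

View pics/w9.png

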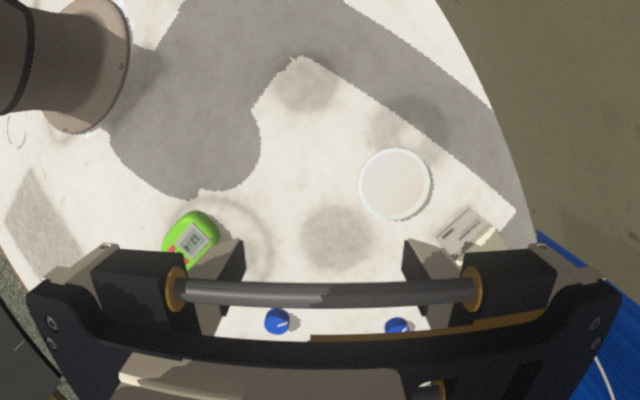

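The wrist view shows the gripper clear of the jars. The rib is at -175° and red at -174°, and the cap has come down about 14–15 mm, so it is home. I hand in.

```bash
python3 -c "
from cell import robot
print(robot.hand_in())"
```

```text
the job is handed in; nothing more can be done
None
```

The blue cap is screwed fully home with its rib at the red mark, and I handed the job in at about 11 s of robot time; hand-in gives no verdict. I turned the cap back 56° to the green mark and it went down 10 mm without resistance. I then screwed it 67° clockwise until the torque rose to about 0.4 N m at the stop. After that I opened the gripper and backed off clear.

- **Angle:** in the top view the rib is at about -175° and the red mark at about -174°. The side view put the rib between -172° and -179°, a spread from its coarse pixels but inside the 12° tolerance.
- **Height:** the side view shows the cap down about 15 mm from its start. The measured TCP height fell 14 mm, which puts the cap's centre at about 94 mm.
- **Level:** I did not measure the tilt; the cap only looks level in the pictures.
- **Position:** the views disagreed by about 2–4 mm on where the cap's axis is. I used a compromise, and side forces while gripping stayed at about 5 N or less.
- **Orange-capped jar:** none of my moves went near it, and it looks unmoved in the pictures.

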